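Lock a clock head in the cementing jig

ROBOT

A 7-joint arm with a two-finger parallel gripper is mounted at the origin on the work surface. World frame = base frame: x ahead of the robot, y to its left, z up, the work surface at z = 0. Lengths are in m, angles in rad, forces in N, time in s.
With the tool pointing down it reaches from about 0.425 to 0.925 m from the base axis. Payload 6.8 kg.
Tool frame: the origin (TCP) lies on the centre line of the jaws, within the pads' length; the fingertips stand ahead of it and the grasp point (between the pads) lies 11 mm behind it (r.tcp_to_tips is the z of the fingertips in the tool frame, in m); z points along the fingers, y is the line along which they close (so a half turn about z gives the same grasp; the last joint's range is limited). The gripper opens to 85 mm and grips with 20 to 120 N. Pads are 22 mm wide; open, the fingers measure 114 mm over their backs; the gripper's body (76 mm by 85 mm) begins 54 mm behind the grasp point. The pads swing forward as they close: fully open they stand 13 mm farther back than shut.
Start: joints at [-1.449, 0.477, 0.022, 1.555, -0.011, 1.109, -0.083], TCP at [0.154, 0.657, 0.239] pointing down, gripper open.
Joint ranges: [-2.96, 2.96], [-0.34, 2.1], [-1.41, 1.46], [0.24, 2.44], [-1.37, 4.51], [0.17, 1.92], [-2.96, 2.96]. Speed limits (rad/s): [2.39, 2.39, 3.14, 3.14, 3.14, 3.14, 3.14].

INTERFACE

Orientations are given as a rotation vector (axis times angle).
In Python, from bench import r, optics gives the robot as it stands.
- The arm moves only by the shell command python3 -m creep 'ROWS' [FORCE]. ROWS is a JSON object whose one key "rows" holds a list of rows, each a list of 7 numbers: the shift along the tool's x, y, z in units of 25 mm (1.0 is 25 mm), then the turn, a rotation vector about the tool's x, y, z in units of 8 degrees (1.0 is 8 degrees), then the finger opening in mm, from 0 to 85.4. A call has 1 to 10 rows; each row is the pose to reach, as a shift and turn from the pose commanded when the call began, along the tool's axes at that moment; what a row does not reach only later rows make up. A row lasts 1/8 s, in which the tool goes at most 62.5 mm and 10.7 degrees, less where a joint would pass 70% of its speed; a pose out of reach is approached as far as the arm can. A call with a gripper value outside its range is refused whole. The fingers move at their own pace and stop on an object; FORCE is the grip in N (left out, the last holds). Time passes only in rows, so rows that repeat a pose let the fingers close. It gives the time, the measured TCP pose, the force, the opening and the grip force at its end, in the units of the state.
- r.get_obs(): the state, without advancing time (a new reading comes with each control period).
- optics.grab_frame(name): name is "scene" or "top" or "wrist"; returns a dict with "color" (420x560x3 uint8, blue, green, red), "K" (3x3 intrinsics, pixels), "R" (3x3) and "t" (3): a world point X has camera coordinates R X + t. Camera axes: x right, y down, z forward; pixel columns grow to the right and rows downward; lengths in m; the calibration is good to about 2 mm. A picture is of the moment at which its call begins. There is no depth.
- r.hand_in(): hands the job in; it is judged then, once.
The state is a dict: "clock": time; "joints": joint angles; "qvel": joint speeds; "tau": joint torques, N m; "tcp_pos": TCP position; "orientation": TCP orientation; "contact_force": force on the tool from outside, world axes, zero at the start; "moment": the same for the moment, N m; "grip_width": finger opening in m; "gripper_force": force on a finger pad.
Only numpy, scipy, OpenCV 4.12 (cv2) and the standard library are available. Lean on these libraries where they do the work, as an engineer would, in place of code of your own. Each camera call takes 0.05 s, during which the arm holds its last target. There are 200 camera calls.

TASK

The clock's glass has just been cemented in and has to set under pressure. With the fingertips, gently push the round clock head along its channel until it sits fully home against the two stop pins, and only then push the toggle clamp's handle down past its dead point until it snaps into lock and the rubber pad holds the clock down. Only push: nothing is to be picked up or tipped, and the other things on the bench stay where they are.

Things in the scene. Friction and masses are not known exactly. Their poses are not given: they have to be found in the camera images.
- jig: Cementing jig, fixed: base plate 12 mm thick, 110 mm wide (y), x -140 to +75 mm. Origin: plate underside, on the bench, on the centre line; z up; x runs along it from the channel's open end (-x) to the clamp handle (+x). Channel: two rails 10 mm wide, 64 mm apart, x -137 to -32, top 22 mm above the bench. Clamp stand: two steel cheeks, 24 mm over the outside, x 25 to 56, 70 mm high over the bench.
- home (a point): Fixed point on the white slideway between the rails, 15 mm above the bench, at jig x -37 mm, y 0: where the clock head's origin is when it touches both stop pins. The pins, steel, dia 8 mm, stand at jig x -8, y +-18 mm, top 26 mm above the bench.
- clock_head: Loose round brass clock head on its back, dial up, 0.2-0.33 kg. Origin: centre of underside. Can dia 60 mm, 17 high; overhanging bezel dia 72, from 17 to 23 mm up; glass dia 62, top at 27 mm. Starts 20 to 50 mm from home towards jig -x and slides along jig +x on the slideway under a push of 1 to 4 N, the can between the rails with 2 mm to spare each side.
- clamp_handle (a joint): Handle angle, rad: 0 = locked, on its stop; about 1.0 to 1.3 at the start (open, standing up; it stays where left). To close, swing it towards jig +x and down. Its line rises at 0.15 + this angle above horizontal. Below about 0.4 the pad meets the clock at home and the handle resists, up to about 7 N at the push point; dead point about 0.12, past it the handle snaps to 0.
- handle_hinge (a point): Axis of the handle's hinge, fixed at jig x 48 mm, y 0, 29 mm above the bench; the axis is parallel to jig y, so the handle swings in the jig's upright plane y = 0.
- handle_push (a point): Point on the handle to push: on the face of the black grip that looks up when locked (towards the clamp arm when open), 85 mm from the hinge along the handle's line. The grip is 16 mm wide (jig y), 15 mm thick, and reaches from 42 to 112 mm from the hinge.
- clamp_arm: Steel clamp arm, 17 mm wide. Origin: its pivot in the stand, at jig x 35 mm, y 0, 60 mm above the bench. Own -x points along the arm to its free end, 84 mm from the pivot. Level over the clock when locked; at the start raised by about 40 to 55 degrees, and it swings down as the handle closes.
- clamp_pad: Black rubber pad, dia 22 mm, 7 mm thick, on a sprung spindle under the arm, 72 mm from the arm's pivot. Origin: centre of its lower face; z towards the arm. Raised and tilted at the start; locked, it presses on the middle of the glass with about 27 N.
- movement_holder: Grey ribbed movement holder with a movement on it, dia 57 mm, 29 mm high; bystander. Origin: centre of its underside.
- loupe: Black loupe standing on the bench, dia 38 mm, 36 mm high; bystander. Origin: centre of its underside.
- cement_bottle: Small amber bottle, dia 30 mm, 58 mm high; bystander. Origin: centre of its underside.
- screwdriver: Screwdriver 130 mm long lying on the bench beside the channel, about parallel to it; bystander. Origin: under its middle.
- dust_dome: Clear dust dome with a steel knob, dia 88 mm, 74 mm high; bystander. Origin: centre of its underside.
- spare_bezel: Spare brass bezel ring, dia 66 mm, 7 mm high, lying near the handle; bystander. Origin: centre of its underside.
- tin: Round aluminium tin, dia 44 mm, 22 mm high; bystander. Origin: centre of its underside.
Not all that is in view belongs to the job. What is shaped like the clock_head but green, pink or red is not meant.

How it is judged:
By the outcome, as a careful person would: the job done as asked, in the order asked, and still so for the second after the job is handed in, with the robot touching nothing.
It also fails if it takes over 48 s, if anything falls off the work surface, if the arm or the gripper's body presses on something with over 40 N, if the wrist force passes 120 N, or if a joint passes its speed limit or range.

## Working session

There is one attempt and no reset: what is moved stays moved. The work goes in short steps, Python scripts to look and compute and a shell command to move; the robot and the scene stay as the last step left them, time stands still between calls to the robot, and variables do not carry over. Pictures are saved under pics/ and viewed, at most 10 in all, crops included, and the job is handed in when it is done.

```bash
mkdir -p pics; python3 - <<'E'
from bench import r, optics
import cv2
for n in ("scene","top"):
    f=optics.grab_frame(n); cv2.imwrite(f"pics/{n}0.png",f["color"]); print(n,f["K"].tolist(),f["R"].round(4).tolist(),f["t"].round(4).tolist())
o=r.get_obs(); print(o["clock"],o["tcp_pos"],o["orientation"],r.tcp_to_tips,o["grip_width"])
E
```

```text
scene [[464.43947747252093, 0.0, 274.89617570639984], [0.0, 464.43947747252093, 217.52863788997453], [0.0, 0.0, 1.0]] [[0.7069, 0.7069, 0.0247], [0.389, -0.3593, -0.8483], [-0.5908, 0.6092, -0.529]] [-0.4156, -0.1451, 1.2343]
top [[459.89994379590956, 0.0, 277.3700946489102], [0.0, 459.89994379590956, 205.58111232688685], [0.0, 0.0, 1.0]] [[-0.0244, -0.9997, 0.0044], [-0.992, 0.0236, -0.1239], [0.1238, -0.0074, -0.9923]] [0.0114, 0.5866, 0.8657]
0.1 [0.15364031 0.65675533 0.2384463 ] [-3.60134557e-01 -3.12080280e+00  2.54177443e-03] 0.008 0.08543313119060929
```

View pics/scene0.png

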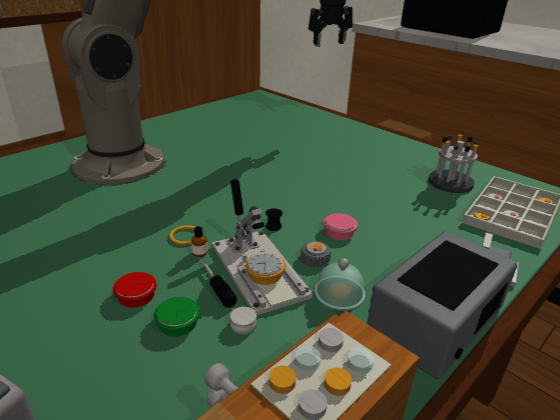

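View pics/top0.png

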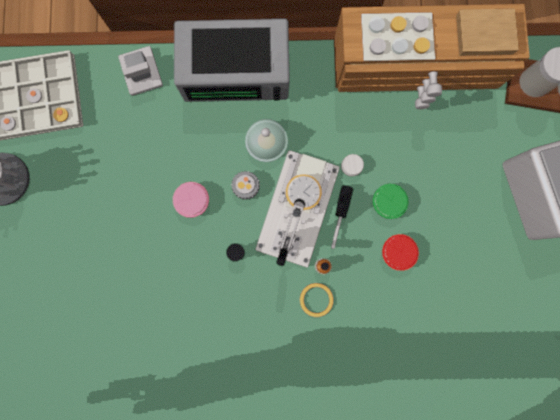

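The clock head is the brass one in the jig's channel (scene 265,265; top 303,192). Green (scene 178,315), red (135,289) and pink (340,226) are lookalikes that don't fit. I'll enlarge to confirm and measure.

```bash
python3 - <<'E'
import cv2
a=cv2.imread("pics/top0.png")[145:275,240:370]; cv2.imwrite("pics/topc.png",cv2.resize(a,None,fx=4.6,fy=4.6,interpolation=cv2.INTER_CUBIC))
a=cv2.imread("pics/scene0.png")[172:317,165:325]; cv2.imwrite("pics/scenec.png",cv2.resize(a,None,fx=4,fy=4,interpolation=cv2.INTER_CUBIC))
E
```

```text
(no output)
```

View pics/topc.png

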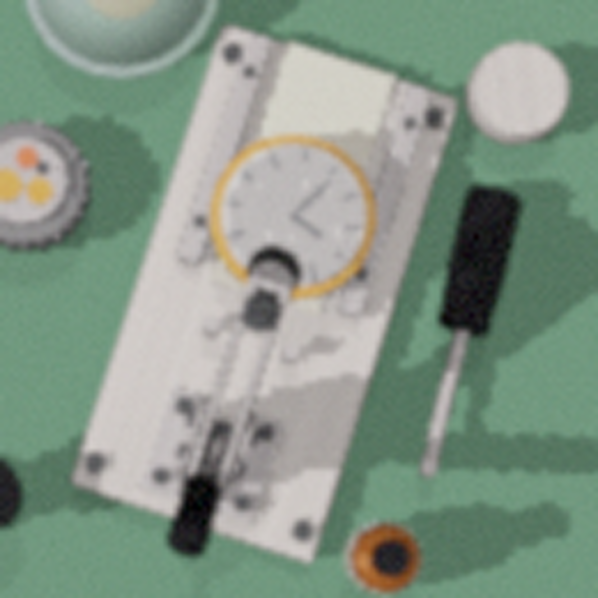

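View pics/scenec.png

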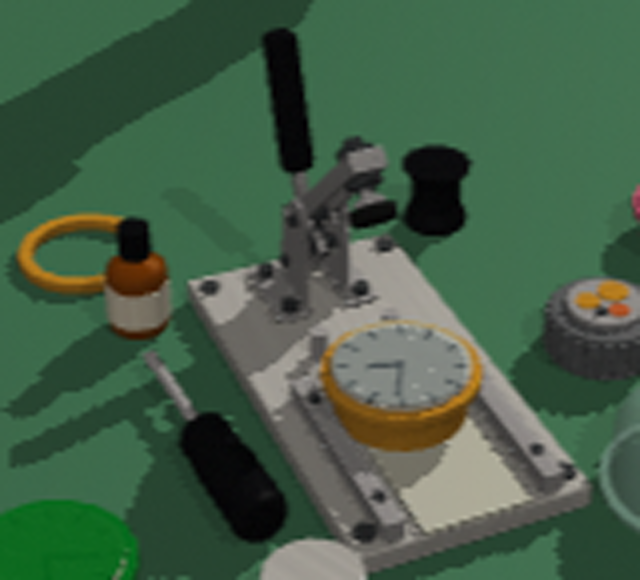

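The crops confirm the brass, white-dial clock between the rails, centred at about top-crop (294,217). The handle is standing up, with its tip at (187,550) in the top crop and (280,35) in the scene crop. The arm is raised and its pad is clear of the clock.

```bash
cat > h.py <<'E'
import numpy as np
from scipy.optimize import least_squares
from scipy.spatial.transform import Rotation as Ro
C={"scene":(np.array([[464.439,0,274.896],[0,464.439,217.529],[0,0,1]]),np.array([[0.7069,0.7069,0.0247],[0.389,-0.3593,-0.8483],[-0.5908,0.6092,-0.529]]),np.array([-0.4156,-0.1451,1.2343])),
"top":(np.array([[459.9,0,277.37],[0,459.9,205.581],[0,0,1]]),np.array([[-0.0244,-0.9997,0.0044],[-0.992,0.0236,-0.1239],[0.1238,-0.0074,-0.9923]]),np.array([0.0114,0.5866,0.8657]))}
def proj(n,X):
    K,R,t=C[n]; p=(np.atleast_2d(X)@R.T+t)@K.T; return p[:,:2]/p[:,2:]
def atz(n,uv,z):
    K,R,t=C[n]; d=R.T@np.linalg.solve(K,[*uv,1]); c=-R.T@t; return c+d*(z-c[2])/d[2]
def jw(p,J):
    p=np.atleast_2d(p); c,s=np.cos(J[2]),np.sin(J[2])
    return np.c_[J[0]+c*p[:,0]-s*p[:,1],J[1]+s*p[:,0]+c*p[:,1],p[:,2]]
def wj(p,J):
    d=np.asarray(p)[:2]-J[:2]; c,s=np.cos(J[2]),np.sin(J[2]); return np.array([c*d[0]+s*d[1],-s*d[0]+c*d[1],p[2]])
E
python3 - <<'E'
from h import *
T=lambda a:np.array(a)/4.6+[240,145]; S=lambda a:np.array(a)/4+[165,172]
cor=np.array([[-.14,-.055,.012],[-.14,.055,.012],[.075,.055,.012],[.075,-.055,.012]])
ot=T([[225,28],[457,100],[315,562],[75,483]]); os=S([[590,490],[365,567],[190,285],[395,238]])
for w in (0,1):
    f=lambda J:np.r_[(proj("top",jw(cor,J))-ot).ravel(),w*(proj("scene",jw(cor,J))-os).ravel()]
    s=least_squares(f,[.5,0,2.8]); print(s.x,s.fun.round(1)); J=s.x
np.save("J.npy",J)
c=atz("top",T([294,217]),.035); print("clock jig top",wj(c,J)*1e3, "home",jw([-.037,0,.015],J))
c=atz("scene",S([401,390]),.033); print("clock scene",wj(c,J)*1e3)
# handle angle: tip & base of grip centre line
g=lambda th,l,n:jw([.048+l*np.cos(th+.15)-n*np.sin(th+.15),0,.029+l*np.sin(th+.15)+n*np.cos(th+.15)],J)[0]
og={"top":(T([187,545]),T([200,482])),"scene":(S([281,38]),S([297,163]))}
for n in og:
    s=least_squares(lambda q:np.r_[proj(n,g(q[0],.11,0))[0]-og[n][0],proj(n,g(q[0],.045,0))[0]-og[n][1]],[1.15]); print(n,s.x,s.fun.round(1))
E
```

```text
[ 0.55313077 -0.0345235   2.80572686] [-0.3 -0.9  0.7 -0.3  0.1  0.5 -0.5  0.6 -0.  -0.  -0.  -0.  -0.  -0.
 -0.  -0. ]
[ 0.55695061 -0.03313076  2.80229796] [-0.8 -2.7  0.1 -2.  -0.8 -1.3 -1.3 -1.4  0.4 -0.9 -2.5 -1.7 -2.1 -1.2
 -2.3 -1.7]
clock jig top [-59.68722986   2.8873075   35.        ] home [[ 0.59184123 -0.04544518  0.015     ]]
clock scene [-71.33973567   3.43312414  33.        ]
top [1.06134314] [-0.6 -0.7  0.1  1.3]
scene [1.17116205] [-0.  -0.3 -0.3  1.2]
```

```bash
cat >> h.py <<'E'
def rel(tip_jig,J,tilt=0,ax="x",sgn=1,cmd=None,half=.011):
    """rows numbers to bring leading tip corner to tip_jig. tool axis sgn*ax faces jig +x; tilt: gripper top leans to jig -x"""
    from bench import r
    o=r.get_obs(); p0=np.array(o["tcp_pos"]); R0=Ro.from_rotvec(o["orientation"])
    if cmd is not None: p0=np.array(cmd[0]); R0=Ro.from_rotvec(cmd[1])
    ex=np.array([np.cos(J[2]),np.sin(J[2]),0]); z=np.array([0,0,-1.]); 
    f=np.cos(tilt)*ex-np.sin(tilt)*z; z=np.cos(tilt)*z+np.sin(tilt)*ex
    f2=sgn*f
    M=np.c_[f2,np.cross(z,f2),z] if ax=="x" else np.c_[np.cross(f2,z),f2,z]
    R=Ro.from_matrix(M); p=jw(tip_jig,J)[0]-half*f-.008*z
    d=R0.inv().apply(p-p0)/.025; t=(R0.inv()*R).as_rotvec()/np.radians(8)
    return d.round(2),t.round(2),p.round(4)
E
python3 - <<'E'
from h import *; from bench import r
J=np.load("J.npy"); o=r.get_obs(); print(Ro.from_rotvec(o["orientation"]).as_matrix().round(2).tolist())
for ax,s in (("x",1),("x",-1),("y",1),("y",-1)): print(ax,s,*rel([-.118,0,.134],J,np.radians(12),ax,s))
T=lambda a:np.array(a)/4.6+[240,145]
for n,a,z in(("bottle",(390,557),.058),("bezel",(350,715),.005),("dome",(120,15),.06),("tin",(518,92),.022)): print(n,wj(atz("top",T(a),z),J))
E
```

```text
[[-0.97, 0.23, -0.0], [0.23, 0.97, -0.0], [-0.0, -0.0, -1.0]]
x 1 [-27.18 -23.76   4.  ] [-0.09  1.5   0.78] [ 0.6799 -0.0765  0.1395]
x -1 [-27.18 -23.76   4.  ] [ -2.27  -0.14 -21.6 ] [ 0.6799 -0.0765  0.1395]
y 1 [-27.18 -23.76   4.  ] [ -1.23   1.09 -10.43] [ 0.6799 -0.0765  0.1395]
y -1 [-27.18 -23.76   4.  ] [ 1.12  1.27 11.98] [ 0.6799 -0.0765  0.1395]
bottle [0.06618696 0.08268922 0.058     ]
bezel [0.13448956 0.0918632  0.005     ]
dome [-0.11486238 -0.09329317  0.06      ]
tin [-0.14517608  0.07963921  0.022     ]
```

```bash
python3 -m creep '{"rows":[[-18,-16,0,0,1.5,0.8,0],[-18,-16,0,0,1.5,0.8,0],[-18,-16,0,0,1.5,0.8,0],[-18,-16,0,0,1.5,0.8,0],[-18,-16,0,0,1.5,0.8,0],[-18,-16,0,0,1.5,0.8,0],[-18,-16,0,0,1.5,0.8,0],[-18,-16,0,0,1.5,0.8,0],[-18,-16,0,0,1.5,0.8,0],[-18,-16,0,0,1.5,0.8,0]]}'
cat > q.py <<'E'
import sys; from h import *; from bench import r
J=np.load("J.npy"); a=[float(v) for v in sys.argv[1:]]
d,t,p=rel(np.array(a[:3])/1e3,J,np.radians(a[3])); o=r.get_obs(); R=Ro.from_rotvec(o["orientation"])
tip=wj(np.array(o["tcp_pos"])+R.apply([.011,0,.008]),J)*1e3
print("shift",d,"turn",t,"| lead corner jig mm",tip.round(1),"F",np.round(o["contact_force"],2),"t",o["clock"])
E
python3 q.py -118 0 84 12
```

```text
clock: 1.35
tcp_pos: [0.5021, 0.1619, 0.2391]
orientation: [-0.504, -2.89, -0.034]
contact_force: [0.3, -0.1, 0.7]
grip_width: 0.0002
gripper_force: 0.0
shift [-10.95  -6.5    3.88] turn [-0.08  0.01 -0.05] | lead corner jig mm [ 129.  -165.7  233.5] F [ 0.26 -0.06  0.68] t 1.35
```

```bash
python3 q.py -118 0 200 12
```

```text
shift [-9.99 -6.56 -0.66] turn [-0.08  0.01 -0.05] | lead corner jig mm [ 129.  -165.7  233.5] F [ 0.26 -0.06  0.68] t 1.35
```

```bash
python3 -m creep '{"rows":[[-10,-6.56,-0.66,0,0,0,0],[-10,-6.56,-0.66,0,0,0,0],[-10,-6.56,-0.66,0,0,0,0],[-10,-6.56,-0.66,0,0,0,0],[-10,-6.56,-0.66,0,0,0,0],[-10,-6.56,-0.66,0,0,0,0],[-10,-6.56,-0.66,0,0,0,0]]}'
python3 q.py -118 0 60 12; python3 q.py -118 0 34 12
python3 - <<'E'
from bench import optics; import cv2
cv2.imwrite("pics/w1.png",optics.grab_frame("wrist")["color"])
E
```

```text
clock: 2.22
tcp_pos: [0.6792, -0.0719, 0.2048]
orientation: [-0.499, -2.889, -0.036]
contact_force: [0.3, 0.4, -0.4]
grip_width: 0.0003
gripper_force: 0.0
shift [-1.25 -0.1   5.43] turn [-0.08 -0.01 -0.03] | lead corner jig mm [-115.8   -4.1  199.2] F [ 0.31  0.37 -0.44] t 2.225
shift [-1.47 -0.09  6.45] turn [-0.08 -0.01 -0.03] | lead corner jig mm [-115.8   -4.1  199.2] F [ 0.31  0.37 -0.44] t 2.225
```

View pics/w1.png

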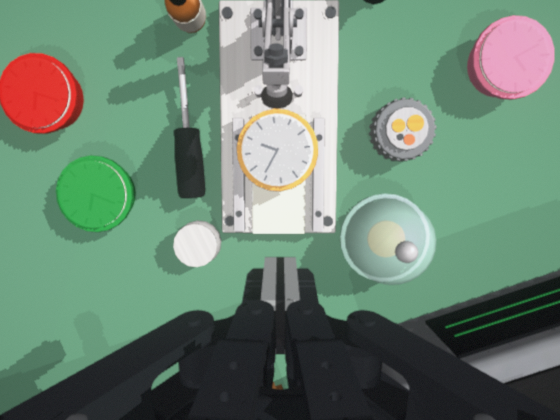

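The wrist view shows the fingers on the channel's centre line. The open-end plate corners are at (221,233) and (336,233), the clock at (278,151), and the pad raised at (278,97). I'll refine the jig pose from this view.

```bash
python3 - <<'E'
from h import *; from bench import optics
f=optics.grab_frame("wrist"); C["wrist"]=(f["K"],f["R"],f["t"]); J0=np.load("J.npy")
P=np.array([[-.14,-.055,.012],[-.14,.055,.012]]); T=lambda a:np.array(a)/4.6+[240,145]; S=lambda a:np.array(a)/4+[165,172]
ow=np.array([[336,233],[221,233]])
c=lambda J:(proj("wrist",jw(P,J))-ow)
side=np.array([[.06,-.055,.012],[.06,.055,.012]])
s=least_squares(lambda J:np.r_[c(J).ravel(),proj("wrist",jw(side,J))[:,0]-[339,220]],J0); print(s.x,s.fun.round(1)); J=s.x
for Jx in(J,J0): print("clock",wj(atz("wrist",(278,150.5),.036),Jx)*1e3)
print(jw([-.14,0,.012],J),jw([-.14,0,.012],J0),"z floor")
np.save("Jw.npy",J)
E
```

```text
[ 0.55678144 -0.03091207  2.79750965] [-0.5  0.3  0.7 -0.3  0.7 -0.8]
clock [-62.58753961   0.38181796  36.        ]
clock [-61.68703752  -1.35439106  36.        ]
[[ 0.68857536 -0.07813877  0.012     ]] [[ 0.68896916 -0.07972585  0.012     ]] z floor
```

```bash
cp Jw.npy J.npy; python3 q.py -114 0 60 12; python3 q.py -112 0 34 12
```

```text
shift [-1.08 -0.1   5.49] turn [-0.08 -0.    0.02] | lead corner jig mm [-116.3   -3.8  199.9] F [-0.38  0.2  -0.01] t 2.325
shift [-1.21 -0.08  6.53] turn [-0.08 -0.    0.02] | lead corner jig mm [-116.3   -3.8  199.9] F [-0.38  0.2  -0.01] t 2.325
```

```bash
python3 -m creep '{"rows":[[-0.6,-0.1,2.5,-0.08,0,0,0],[-1.08,-0.1,4.8,-0.08,0,0,0],[-1.15,-0.1,5.8,-0.08,0,0,0],[-1.2,-0.08,6.3,-0.08,0,0,0],[-1.21,-0.08,6.53,-0.08,0,0,0],[-1.21,-0.08,6.53,-0.08,0,0,0]]}'; python3 q.py -102 0 34 12;python3 q.py -73 0 34 12
```

```text
clock: 3.08
tcp_pos: [0.675, -0.0745, 0.0406]
orientation: [-0.5, -2.894, -0.052]
contact_force: [0.6, -0.5, 0.2]
grip_width: -0.0001
gripper_force: 0.0
shift [0.44 0.05 0.14] turn [-0.    0.01  0.01] | lead corner jig mm [-113.5    1.2   35.1] F [ 0.64 -0.53  0.17] t 3.075
shift [1.58 0.05 0.38] turn [-0.    0.01  0.01] | lead corner jig mm [-113.5    1.2   35.1] F [ 0.64 -0.53  0.17] t 3.075
```

```bash
python3 -m creep '{"rows":[[0.15,0.03,0.05,0,0,0,0],[0.3,0.05,0.1,0,0,0,0],[0.44,0.05,0.14,0,0,0,0],[0.5,0.05,0.15,0,0,0,0],[0.56,0.05,0.165,0,0,0,0],[0.62,0.05,0.18,0,0,0,0],[0.68,0.05,0.19,0,0,0,0],[0.74,0.05,0.205,0,0,0,0],[0.8,0.05,0.215,0,0,0,0],[0.86,0.05,0.23,0,0,0,0]]}'; python3 q.py -73 0 34 12
```

```text
clock: 4.32
tcp_pos: [0.6537, -0.0662, 0.0384]
orientation: [-0.501, -2.892, -0.051]
contact_force: [1.5, 0.6, -0.3]
grip_width: -0.0004
gripper_force: 0.9
shift [0.7  0.02 0.1 ] turn [-0.01  0.    0.01] | lead corner jig mm [-90.8   0.5  32.8] F [ 1.47  0.63 -0.29] t 4.325
```

```bash
python3 -m creep '{"rows":[[0.06,0,0,0,0,0,0],[0.12,0,0.005,0,0,0,0],[0.18,0,0.01,0,0,0,0],[0.24,0,0.02,0,0,0,0],[0.3,0,0.03,0,0,0,0],[0.36,0,0.04,0,0,0,0],[0.42,0,0.05,0,0,0,0],[0.48,0,0.06,0,0,0,0]]}'; python3 q.py -73 0 34 12
```

```text
clock: 5.32
tcp_pos: [0.6424, -0.0621, 0.0395]
orientation: [-0.501, -2.892, -0.052]
contact_force: [2.8, -0.2, 1.0]
grip_width: -0.0
gripper_force: 0.8
shift [0.22 0.02 0.04] turn [-0.01  0.    0.01] | lead corner jig mm [-78.7   0.5  33.9] F [ 2.79 -0.17  0.99] t 5.325
```

Now 1 mm steps, watching the force.

```bash
python3 -m creep '{"rows":[[0.04,0,0.008,0,0,0,0],[0.08,0,0.016,0,0,0,0],[0.12,0,0.025,0,0,0,0],[0.16,0,0.034,0,0,0,0]]}'|grep -E "force"; python3 q.py -73 0 34 12;  python3 -m creep '{"rows":[[0.04,0,0.008,0,0,0,0],[0.06,0,0.012,0,0,0,0]]}'|grep -E "force"; python3 q.py -73 0 34 12
```

```text
contact_force: [2.5, 0.3, 0.7]
gripper_force: 0.9
shift [0.06 0.02 0.01] turn [-0.01  0.    0.01] | lead corner jig mm [-74.6   0.5  33.9] F [2.52 0.27 0.72] t 5.825
contact_force: [2.3, -1.1, 0.6]
gripper_force: 1.0
shift [ 0.    0.02 -0.  ] turn [-0.01  0.    0.01] | lead corner jig mm [-73.1   0.5  33.9] F [ 2.34 -1.14  0.56] t 6.075
```

```bash
python3 -m creep '{"rows":[[0.02,0,0.004,0,0,0,0],[0.04,0,0.008,0,0,0,0]]}'|grep contact_; python3 q.py -73 0 34 12;  python3 -m creep '{"rows":[[0.02,0,0.004,0,0,0,0],[0.04,0,0.008,0,0,0,0]]}'|grep contact; python3 q.py -73 0 34 12; python3 - <<'E'
from bench import optics; import cv2
cv2.imwrite("pics/w2.png",cv2.resize(optics.grab_frame("top")["color"][145:275,240:370],None,fx=4.6,fy=4.6,interpolation=cv2.INTER_CUBIC))
E
```

```text
contact_force: [1.5, -0.8, 0.2]
shift [-0.04  0.02 -0.01] turn [-0.01  0.    0.01] | lead corner jig mm [-72.1   0.5  33.9] F [ 1.54 -0.76  0.21] t 6.325
contact_force: [3.3, -0.7, -0.2]
shift [-0.06  0.02 -0.01] turn [-0.01  0.01  0.01] | lead corner jig mm [-71.5   0.5  34. ] F [ 3.3  -0.67 -0.22] t 6.575
```

```bash
for i in 1 ; do python3 -m creep '{"rows":[[0.02,0,0.004,0,0,0,0],[0.04,0,0.008,0,0,0,0]]}'|grep contact_; python3 q.py -73 0 34 12; python3 -m creep '{"rows":[[0.02,0,0.004,0,0,0,0],[0.04,0,0.008,0,0,0,0]]}'|grep contact_; python3 q.py -73 0 34 12; done
```

```text
contact_force: [6.4, -0.9, 0.4]
shift [-0.08  0.01 -0.01] turn [-0.    0.02  0.01] | lead corner jig mm [-71.1   0.2  34.2] F [ 6.43 -0.94  0.38] t 6.875
contact_force: [6.9, -1.7, 0.0]
shift [-0.09 -0.    0.  ] turn [0.   0.03 0.01] | lead corner jig mm [-70.8  -0.   34.5] F [ 6.89 -1.67  0.02] t 7.125
```

View pics/w2.png

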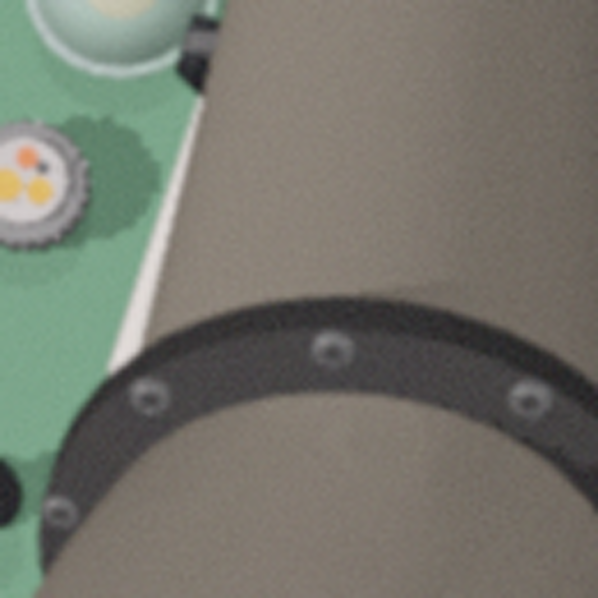

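The force has risen from about 2.5 to 7 N with the motion stalled, so the clock is on the stops. The top view is blocked by the robot arm. I'll back off, rise and check with the wrist camera.

```bash
python3 -m creep '{"rows":[[-0.3,0,-0.06,0,0,0,0],[-1,0,-0.2,0,0,0,0],[-1.57,0,-0.33,0,0,0,0],[-1.2,0,-2.3,0,0,0,0],[-0.7,0,-4.5,0,0,0,0],[-0.2,0,-6.7,0,0,0,0],[-0.2,0,-6.7,0,0,0,0],[-0.2,0,-6.7,0,0,0,0]]}'
python3 - <<'E'
from h import *; from bench import optics; import cv2
f=optics.grab_frame("wrist"); cv2.imwrite("pics/w3.png",cv2.resize(f["color"][60:290,180:380],None,fx=2.6,fy=2.6,interpolation=cv2.INTER_CUBIC))
import pickle; pickle.dump((f["K"],f["R"],f["t"]),open("w3.pkl","wb"))
C["w"]=(f["K"],f["R"],f["t"]); J=np.load("J.npy"); o=lambda p:((proj("w",jw(p,J))[0]-[180,60])*2.6).round(1)
print("home centre",o([-.037,0,.036]),"corners",o([-.14,-.055,.012]),o([-.14,.055,.012]),"bezel back",o([-.073,0,.038]),"sides",o([-.037,.036,.036]),o([-.037,-.036,.036]))
E
```

```text
clock: 8.12
tcp_pos: [0.6696, -0.0718, 0.2013]
orientation: [-0.501, -2.889, -0.052]
contact_force: [-0.8, 0.4, -0.3]
grip_width: 0.0003
gripper_force: 0.0
home centre [262.2 184.5] corners [411.2 476.3] [112.7 476.1] bezel back [262.2 293.4] sides [153.9 184.5] [370.6 184.6]
```

View pics/w3.png

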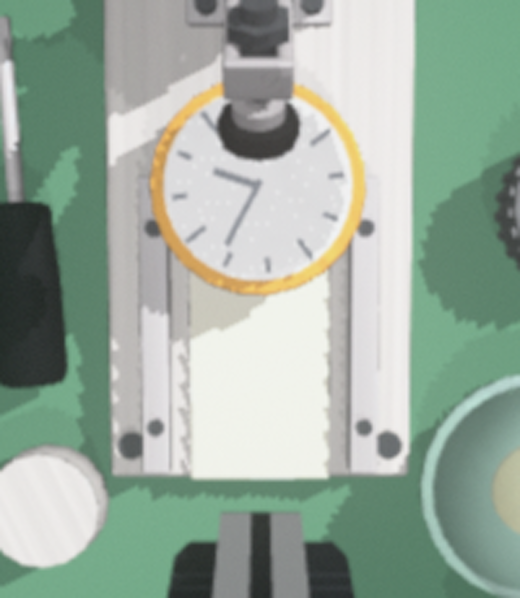

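The clock's rear edge is at crop row 294 and home predicts 293; it is centred at col 258 against the plate's 260. So it is home. Next is the handle.

```bash
python3 q.py 46 0 200 0
```

```text
shift [6.11 0.03 1.01] turn [-0.01 -1.53  0.01] | lead corner jig mm [-107.2    0.5  195. ] F [-0.61  0.52 -0.08] t 8.175
```

```bash
python3 -m creep '{"rows":[[2,0.03,0,0,-0.5,0,0],[4,0.03,0.3,0,-1,0,0],[6.11,0.03,1.01,0,-1.53,0,0],[6.11,0.03,1.01,0,-1.53,0,0],[6.11,0.03,1.01,0,-1.53,0,0]]}' | grep tcp; python3 q.py 46 0 106 0
python3 - <<'E'
from bench import optics; import cv2
a=optics.grab_frame("scene")["color"][130:280,180:330]; cv2.imwrite("pics/s3.png",cv2.resize(a,None,fx=4,fy=4,interpolation=cv2.INTER_CUBIC))
E
```

```text
tcp_pos: [0.525, -0.0191, 0.2086]
shift [ 0.05 -0.01  3.79] turn [-0.01  0.02  0.01] | lead corner jig mm [ 44.9  -0.4 200.6] F [ 0.81 -0.53 -0.03] t 8.8
```

View pics/s3.png

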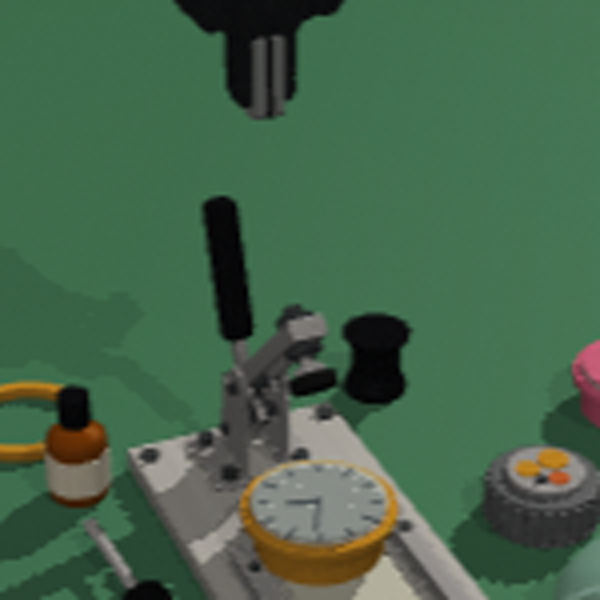

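The fingers at (268,115) are on the arm side of the grip tip (220,205), with clear space below them. Descending.

```bash
python3 -m creep '{"rows":[[0.05,0,1.9,0,0,0,0],[0.05,0,3.3,0,0,0,0],[0.05,0,3.79,0,0,0,0],[0.05,0,3.79,0,0,0,0]]}' | grep -E "tcp|contact"; python3 q.py 46 0 106 0
python3 - <<'E'
import numpy as np
from bench import r
from h import *
for p in np.arange(1.3,-.01,-.1):
    x=48+82*np.cos(p)-7.5*np.sin(p); z=29+82*np.sin(p)+7.5*np.cos(p)
    print(p.round(2),round(x,1),round(z,1),"units from (46,106):",((x-46)/25).round(2),((106-z)/25).round(2))
E
```

```text
tcp_pos: [0.5253, -0.0196, 0.1141]
contact_force: [1.0, 0.8, 0.3]
shift [ 0.06 -0.    0.01] turn [-0.01  0.03  0.  ] | lead corner jig mm [ 44.4  -0.  106.1] F [1.03 0.82 0.28] t 9.35
1.3 62.7 110.0 units from (46,106): 0.67 -0.16
1.2 70.7 108.1 units from (46,106): 0.99 -0.09
1.1 78.5 105.5 units from (46,106): 1.3 0.02
1.0 86.0 102.1 units from (46,106): 1.6 0.16
0.9 93.1 97.9 units from (46,106): 1.88 0.32
0.8 99.7 93.0 units from (46,106): 2.15 0.52
0.7 105.9 87.6 units from (46,106): 2.4 0.74
0.6 111.4 81.5 units from (46,106): 2.62 0.98
0.5 116.4 74.9 units from (46,106): 2.81 1.24
0.4 120.6 67.8 units from (46,106): 2.98 1.53
0.3 124.1 60.4 units from (46,106): 3.12 1.82
0.2 126.9 52.6 units from (46,106): 3.24 2.13
0.1 128.8 44.6 units from (46,106): 3.31 2.45
-0.0 130.0 36.5 units from (46,106): 3.36 2.78
```

```bash
python3 -m creep '{"rows":[[0.4,0,-0.1,0,0,0,0],[0.73,0,-0.16,0,0,0,0],[0.9,0,-0.13,0,0,0,0],[1.05,0,-0.09,0,0,0,0],[1.2,0,-0.04,0,0,0,0],[1.36,0,0.02,0,0,0,0],[1.5,0,0.09,0,0,0,0],[1.66,0,0.16,0,0,0,0],[1.8,0,0.24,0,0,0,0],[1.94,0,0.32,0,0,0,0]]}' | grep -E "tcp|contact"; python3 q.py 93 0 98 0
```

```text
tcp_pos: [0.4785, -0.0027, 0.1061]
contact_force: [0.7, -0.3, 1.0]
shift [-0.05 -0.    0.  ] turn [-0.01  0.03  0.01] | lead corner jig mm [94.1 -0.1 98. ] F [ 0.67 -0.35  1.01] t 10.6
```

```bash
python3 -m creep '{"rows":[[0.13,0,0.1,0,0,0,0],[0.25,0,0.2,0,0,0,0],[0.37,0,0.31,0,0,0,0],[0.48,0,0.42,0,0,0,0],[0.59,0,0.54,0,0,0,0],[0.7,0,0.66,0,0,0,0],[0.8,0,0.79,0,0,0,0],[0.89,0,0.92,0,0,0,0]]}' | grep -E "tcp|contact"; python3 q.py 116.4 0 74.9 0
python3 - <<'E'
from bench import optics; import cv2
a=optics.grab_frame("scene")["color"][130:280,180:330]; cv2.imwrite("pics/s4.png",cv2.resize(a,None,fx=4,fy=4,interpolation=cv2.INTER_CUBIC))
E
```

```text
tcp_pos: [0.4577, 0.0046, 0.0829]
contact_force: [0.4, -0.2, 3.1]
shift [ 0.01 -0.    0.  ] turn [-0.01  0.03  0.01] | lead corner jig mm [116.2  -0.   74.9] F [ 0.43 -0.2   3.1 ] t 11.6
```

View pics/s4.png

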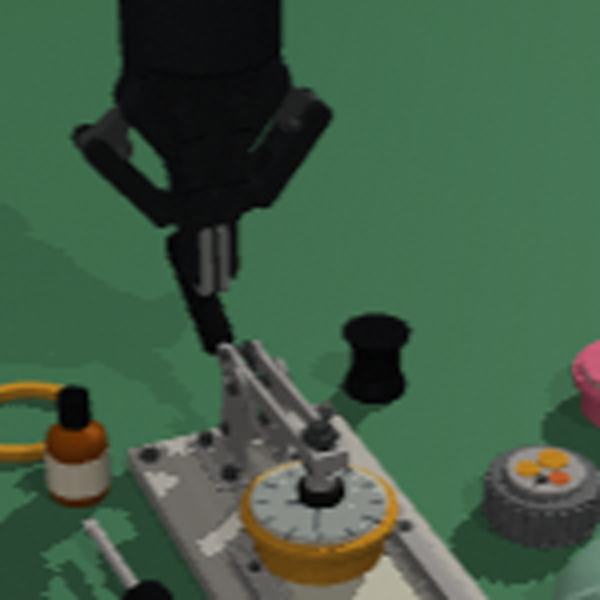

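The arm has come down, the pad at (320,492) is over the glass centre, and the fingers are on the grip. Continuing past the dead point.

```bash
python3 -m creep '{"rows":[[0.09,0,0.14,0,0,0,0],[0.17,0,0.28,0,0,0,0],[0.25,0,0.43,0,0,0,0],[0.31,0,0.58,0,0,0,0],[0.37,0,0.73,0,0,0,0]]}' | grep -E "contact"; python3 q.py 124 0 60.4 0; python3 -m creep '{"rows":[[0.03,0,0.08,0,0,0,0],[0.06,0,0.16,0,0,0,0],[0.08,0,0.24,0,0,0,0],[0.1,0,0.32,0,0,0,0]]}' | grep -E "contact"; python3 q.py 127 0 48.6 0
```

```text
contact_force: [-1.1, 0.4, 1.2]
shift [-0.06 -0.   -0.16] turn [-0.01  0.03  0.01] | lead corner jig mm [125.5  -0.   56.4] F [-1.12  0.39  1.16] t 12.275
contact_force: [-0.3, -0.1, 0.2]
shift [-0.03 -0.    0.01] turn [-0.01  0.03  0.01] | lead corner jig mm [127.6  -0.   48.7] F [-0.28 -0.07  0.16] t 12.775
```

```bash
python3 -m creep '{"rows":[[0,0,0.04,0,0,0,0],[0,0,0.08,0,0,0,0]]}' | grep -E "contact"; python3 q.py 127 0 48.6 0;  python3 -m creep '{"rows":[[0,0,-1,0,0,0,0],[0,0,-3.5,0,0,0,0],[0,0,-6,0,0,0,0],[0,-2,-6,0,0,0,0],[0,-4,-6,0,0,0,0],[0,-6,-6,0,0,0,0],[0,-6,-6,0,0,0,0],[0,-6,-6,0,0,0,0]]}' | grep -E "tcp|contact"
python3 - <<'E'
from bench import optics; import cv2,numpy as np
a=optics.grab_frame("scene")["color"][150:300,170:330]; b=optics.grab_frame("top")["color"][125:275,240:370]
cv2.imwrite("pics/f.png",cv2.resize(np.hstack([a,b]),None,fx=2.75,fy=2.75,interpolation=cv2.INTER_CUBIC))
E
```

```text
contact_force: [-6.3, 0.1, 24.1]
shift [-0.03 -0.   -0.04] turn [-0.    0.03  0.01] | lead corner jig mm [ 1.277e+02 -1.000e-01  4.760e+01] F [-6.28  0.07 24.13] t 13.025
tcp_pos: [0.396, -0.1321, 0.205]
contact_force: [-0.3, 0.6, 0.1]
```

View pics/f.png

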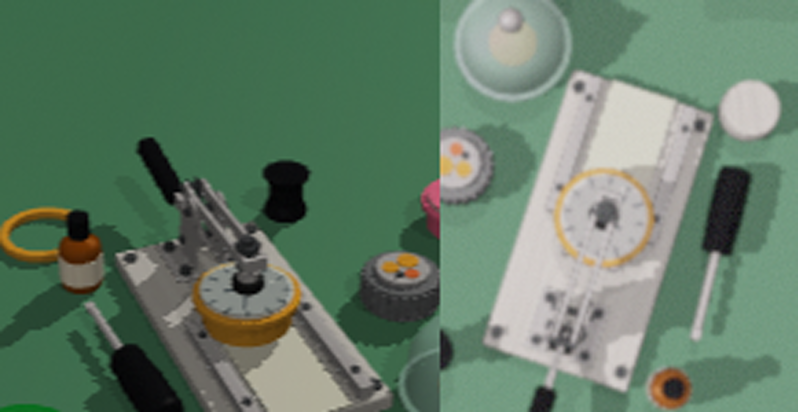

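The arm is level with the pad on the middle of the glass (248,283). The handle lies low (160,165) and was firm on its stop at 24 N. The bystanders haven't moved and the robot is clear.

```bash
python3 -c "
from bench import r; print(r.hand_in())"
```

```text
the job is handed in; nothing more can be done
None
```

I pushed the clock head home against both stop pins, then pushed the clamp handle down into lock; the pad is holding the glass, the robot is clear, and the job was handed in at about 14 s of the 48 s allowed.

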